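Unlatch a kit tray and hold it up level

ROBOT

A 7-joint arm with a two-finger parallel gripper is mounted at the origin on a cart in front of the work surface, level with it; the furniture and walls round the work are solid. World frame = base frame: x ahead of the robot, y to its left, z up, the work surface at z = 0. Lengths are in m, angles in rad, forces in N, time in s.
With the tool pointing down it reaches from about 0.4 to 0.85 m from the base axis. Payload 4.5 kg.
Tool frame: the origin (TCP) lies on the centre line of the jaws, within the pads' length; the fingertips stand 14 mm ahead of it and the grasp point (between the pads) lies 5 mm behind it (r.tcp_to_tips is the z of the fingertips in the tool frame, in m); z points along the fingers, y is the direction in which the jaws open and shut (so a half turn about z gives the same grasp; the last joint's range is limited). The gripper opens to 88 mm and grips with 3 to 60 N. Pads are 18 mm wide; open, the fingers measure 123 mm over their backs; the gripper's body (75 mm by 187 mm) begins 45 mm behind the grasp point.
Start: joints at [1.15, 0.689, -0.195, 1.565, 0.157, 0.902, -0.215], TCP at [0.275, -0.561, 0.253] pointing down, gripper open.
Joint ranges: [-3.01, 3.01], [-0.46, 2.08], [-1.47, 1.51], [0.13, 2.56], [-1, 4.14], [0.04, 2.09], [-2.66, 2.66]. Speed limits (rad/s): [2.57, 2.57, 3.14, 3.14, 3.14, 3.14, 3.14].

INTERFACE

Orientations are given as a unit quaternion [x, y, z, w].
In Python, from plant import r, viewer gives the robot as it stands.
- The arm moves only by the shell command python3 -m inch 'ROWS' [FORCE]. ROWS is JSON, a list of rows, each a list of 3 entries, a list of its own where there are three numbers: the closure, from 0 (fully open) to 1 (shut), then the shift along the tool's x, y, z in cm, then the turn about the tool's z in degrees. In form: [[fingers, [x, y, z], yaw], ...]. A call has 1 to 20 rows; each row is the pose to reach, as a shift and turn from the pose commanded when the call began, along the tool's axes at that moment; what a row does not reach only later rows make up. A row lasts 1/10 s, in which the tool goes at most 50 mm and 8.59 degrees, less where a joint would pass 70% of its speed; a pose out of reach is approached as far as the arm can. A call with a gripper value outside its range is refused whole. The fingers move at their own pace and stop on an object; FORCE is the grip in N (left out, the last holds). Time passes only in rows, so rows that repeat a pose let the fingers close. It gives the time, the measured TCP pose, the force and the opening at its end, in the units of the state.
- r.get_state(): the state, without advancing time (a new reading comes with each control period).
- viewer.snapshot(name): name is "scene" or "top" or "wrist"; returns the picture (384x512x3 uint8, red, green, blue); there is no depth.
- viewer.camera_params(name): a dict with "intrinsics" (3x3 intrinsics, pixels), "world_to_cam" (4x4, takes a point from world to camera coordinates). Camera axes: x right, y up, looking along -z (the intrinsics and any distortion apply to the point x, -y, -z); pixel columns grow to the right and rows downward; lengths in m; the calibration is good to about 2 mm. The wrist camera is an equidistant fisheye: a pixel r from the principal point sees the ray r / f radians off the axis. A picture is of the moment at which its call begins: read the wrist's pose just before it. camera_params takes no time and is no camera call; for the wrist camera it gives the pose at the moment of the call.
- r.finish_job(): hands the job in, once; it reports no verdict.
Trained networks look in the newest picture that a camera, given by its name, has taken for a name from the list of things; names that differ only in an ending like _2 or _b are one class to them, and where a whole thing is asked for, a point or a joint stands for the part that bears it (a point fixed in the world has none). Each returns a list of dicts, best first, with "p" (0 to 1); they miss things now and then, are a little off and sometimes report something else, mostly with a low value. They report only what shows in the picture. A call takes as long as a camera call.
- viewer.outline_of(camera, name): "pixels" (384x512 bool, what is visible of it) and "bbox" ([left, top, width, height] in pixels, round what is visible of it).
The state is a dict: "clock": time; "q": joint angles; "qd": joint speeds; "joint_torque": joint torques, N m; "tool_pos": TCP position; "eef_rot": TCP orientation; "contact_force": force on the tool from outside, world axes, zero at the start; "moment": the same for the moment, N m; "opening": opening from 0.0 (shut) to 1.0 (fully open).
Only numpy, scipy, OpenCV 4.12 (cv2) and the standard library are available. Lean on these libraries where they do the work, as an engineer would, in place of code of your own. Each camera call takes 0.05 s, during which the arm holds its last target.

TASK

I want to wipe the seat under the blue kit tray: swing the orange-knobbed latch lever of its dock until its white pointer stands on the green band, short of the red line, and leave it there. Then take the tray by its black handle, lift it straight up to about 10 cm above its seat and finish holding it there, still and level, with all its small parts in it. Leave the oil bottle and the note pad where they stand.

Things in the scene. Friction and masses are not known exactly. Their poses are not given: they have to be found in the camera images.
- dock: grey metal dock fixed to the bench, placed and turned anew each time: a round plate (radius 100 mm, 9.5 mm thick) with the latch lever, joined on its +x side to a seat plate (x 20 to 140, y -75 to 75 mm, 10 mm thick) with 10 mm high black corner locators round the tray. Origin: on the bench, under the lever's pivot. x points from pivot to tray, z up
- dock_seat (a point): centre of the tray's seat: on top of the seat plate, 80 mm along dock x from the pivot, 10 mm above the bench; axes as the dock's
- lever_hinge (a point): the lever's upright pivot axis, 30 mm above the bench; axes as the dock's. The latch finger is 31 mm long from the axis, 12 mm wide, 26 to 34 mm above the bench
- lever (a joint): lever angle (rad) about the upright pivot, growing anticlockwise from above, -0.3 to 1.65. At value q the handle points at 150 degrees + q from dock +x; the latch finger at q. Near 0 the finger lies over the tray's tongue. Green band: 1.047 (60 degrees) +-0.14; red line: 1.466. Friction (about 1.7 N at the knob) holds it where it is left; no spring
- lever_knob (a point): middle of the lever's upright orange knob, 60 mm from the pivot axis, 60 mm above the bench. Knob 18 mm across, from 34 to 79 mm above the bench, on a flat bar 11 mm wide that runs past it to the pointer tip 76 mm from the axis; axes turn with the lever, equal to the dock's at value 0
- tray_grip (a point): middle of the tray's black handle bar, 70 mm above the tray's underside. Bar 74 (tray x) by 15 (tray y) by 18 mm high, on two 8 mm rods at tray x = +-30 mm, free space below on either side. Pinch it across its 15 mm, one finger on each y side. Axes: the tray's (as the dock's while seated)
- tray_base (a point): centre of the blue tray's underside. Tray 90 (x) by 120 (y) mm, open on top, walls 28 mm high, 4 mm thick, a partition 33 mm high under the handle bar; 0.2 to 0.3 kg empty. A steel tongue 24 mm wide sticks out 14 mm at tray -x, its top 14 mm above the underside; the latch finger covers it when latched
- tray: the blue kit tray as a whole; origin at the centre of its underside
- kit_nut_1_mid (a point): middle of the bright steel hex nut in the tray's +y half, 30x35x16 mm, loose
- kit_grommet_1_mid (a point): middle of the black rubber grommet in the tray's +y half, 32 mm across, 6 mm high, loose
- kit_nut_2_mid (a point): middle of the black hex nut in the tray's -y half, 30x35x16 mm, loose
- kit_grommet_2_mid (a point): middle of the black rubber grommet in the tray's -y half, 32 mm across, 6 mm high, loose
- bottle_mid (a point): small white and blue oil bottle with a red tip, 35 mm across, 107 mm tall; point 50 mm above its foot; bystander
- pad_mid (a point): middle of a light note pad lying flat, 52x75x11 mm; bystander

How it is judged:
On the way, in this order (a step that is already met when the one before it is completed fails the run):
1. the lever rests on the green band while the tray is still seated (value of joint lever between 0.907 and 1.187 rad and velocity of joint lever between -0.05 and 0.05 rad/s and z of tray_base in the frame of dock_seat below 0.005 m), for 0.3 s.
2. the tray is lifted clear of the dock, level, in the fingers (value of joint lever between 0.907 and 1.187 rad and z of tray_base in the frame of dock_seat above 0.04 m and angle between tray_base's own z axis and vertical below 0.14 rad and contact force between tray and the fingers above 1 N), for 0.2 s.
At the end, for the whole second after the job is handed in: lever within 8 degrees of the green band's middle; tray in the fingers, still, off the dock, underside 70 to 140 mm above the seat, within 40 mm of straight above it, tilted under 7 degrees, all four parts in it; oil bottle and note pad within 20 mm of their places (value of joint lever between 0.907 and 1.187 rad and z of tray_base in the frame of dock_seat between 0.07 and 0.14 m and horizontal distance between tray_base and dock_seat below 0.04 m and angle between tray_base's own z axis and vertical below 0.12 rad and linear speed of tray below 0.02 m/s and angular speed of tray below 0.15 rad/s and contact force between tray and the fingers above 1 N and contact force between tray and dock below 0.1 N and x of kit_nut_1_mid in the frame of tray_base between -0.043 and 0.043 m and y of kit_nut_1_mid in the frame of tray_base between -0.058 and 0.058 m and z of kit_nut_1_mid in the frame of tray_base between 0 and 0.035 m and x of kit_grommet_1_mid in the frame of tray_base between -0.043 and 0.043 m and y of kit_grommet_1_mid in the frame of tray_base between -0.058 and 0.058 m and z of kit_grommet_1_mid in the frame of tray_base between 0 and 0.035 m and x of kit_nut_2_mid in the frame of tray_base between -0.043 and 0.043 m and y of kit_nut_2_mid in the frame of tray_base between -0.058 and 0.058 m and z of kit_nut_2_mid in the frame of tray_base between 0 and 0.035 m and x of kit_grommet_2_mid in the frame of tray_base between -0.043 and 0.043 m and y of kit_grommet_2_mid in the frame of tray_base between -0.058 and 0.058 m and z of kit_grommet_2_mid in the frame of tray_base between 0 and 0.035 m and distance of each of bottle_mid, pad_mid from where it was at the start of the episode below 0.02 m); the arm keeps its last pose, push and grip.
It fails at once if the lever is pushed to the red line (value of joint lever above 1.44 rad).
It fails at once if the tray is tipped (over 17 degrees) (angle between tray_base's own z axis and vertical above 0.3 rad).
It fails at once if the oil bottle is knocked away (over 30 mm) (distance of bottle_mid from where it was at the start of the episode above 0.03 m).
It fails at once if the note pad is knocked away (over 30 mm) (distance of pad_mid from where it was at the start of the episode above 0.03 m).
It also fails if it takes over 51 s, if anything falls off the work surface, if the arm or the gripper's body presses on something with over 40 N, if the wrist force passes 120 N, or if a joint passes its speed limit or range.

## Working session

There is one attempt and no reset: what is moved stays moved. The work goes in short steps, Python scripts to look and compute and a shell command to move; the robot and the scene stay as the last step left them, time stands still between calls to the robot, and variables do not carry over. Pictures are saved under pics/ and viewed, and the job is handed in when it is done.

```bash
ls; mkdir -p pics; python3 - <<'E'
from plant import r, viewer
import cv2, numpy as np
s=r.get_state(); print(s['clock'],s['tool_pos'],s['eef_rot'],s['opening'],s['contact_force'])
for n in ['scene','top','wrist']:
    im=viewer.snapshot(n); cv2.imwrite(f'pics/{n}0.png',im[:,:,::-1])
    p=viewer.camera_params(n); print(n,p['intrinsics'],p['world_to_cam'].round(4) if hasattr(p['world_to_cam'],'round') else p, p.keys())
print(r.get_state()['clock'], r.tcp_to_tips)
E
```

```text
pics
0.0 [ 0.27422487 -0.56094905  0.25190451] [ 9.74255446e-01  2.25445037e-01 -2.76117386e-04 -8.86138357e-04] 1.0011262397462954 [-0.03947175 -0.6726627  -0.00764468]
scene [[446.06954083   0.         262.87473058]
 [  0.         446.06954083 192.40275438]
 [  0.           0.           1.        ]] [[ 0.9065 -0.4214 -0.0242 -0.225 ]
 [ 0.2683  0.5312  0.8037 -0.4401]
 [-0.3259 -0.735   0.5946 -0.4018]
 [ 0.      0.      0.      1.    ]] dict_keys(['intrinsics', 'world_to_cam'])
top [[366.79496329   0.         255.36719922]
 [  0.         366.79496329 193.08002328]
 [  0.           0.           1.        ]] [[-0.0103 -0.9999  0.0058  0.4689]
 [ 0.9825 -0.009   0.1861 -0.4806]
 [-0.186   0.0076  0.9825 -0.8267]
 [ 0.      0.      0.      1.    ]] dict_keys(['intrinsics', 'world_to_cam'])
wrist [[297.31863964   0.         254.71714912]
 [  0.         297.31863964 192.21576639]
 [  0.           0.           1.        ]] [[ 4.394e-01 -8.983e-01 -7.000e-04 -6.245e-01]
 [ 8.553e-01  4.186e-01 -3.052e-01  4.230e-02]
 [ 2.745e-01  1.335e-01  9.523e-01 -3.906e-01]
 [ 0.000e+00  0.000e+00  0.000e+00  1.000e+00]] dict_keys(['intrinsics', 'world_to_cam'])
0.15 0.014
```

View pics/scene0.png

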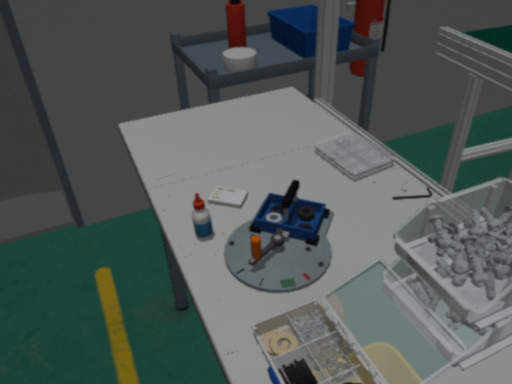

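View pics/top0.png

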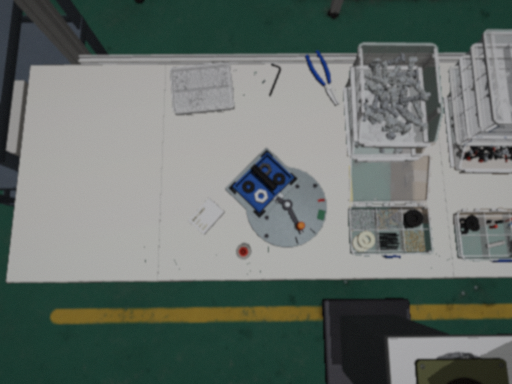

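View pics/wrist0.png

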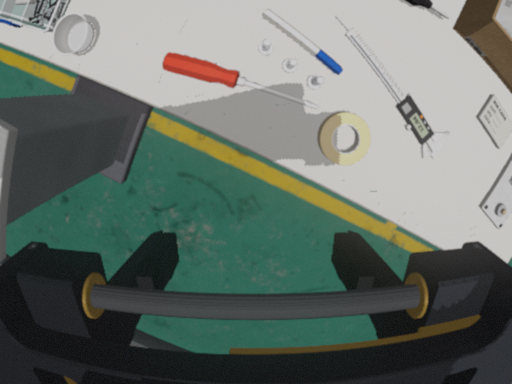

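```bash
cat > h.py <<'E'
from plant import r, viewer
import cv2, numpy as np
def ray(cam,uv,P=None):
    P=P or viewer.camera_params(cam);K=np.array(P['intrinsics']);T=np.array(P['world_to_cam'])
    x=(uv[0]-K[0,2])/K[0,0];y=(uv[1]-K[1,2])/K[1,1]
    if cam=='wrist':
        t=np.hypot(x,y);s=np.sin(t)/max(t,1e-9);d=np.array([x*s,-y*s,-np.cos(t)])
    else: d=np.array([x,-y,-1])
    return -T[:3,:3].T@T[:3,3], T[:3,:3].T@d
def at_z(cam,uv,z,P=None):
    o,d=ray(cam,uv,P);return o+d*(z-o[2])/d[2]
def proj(cam,p,P=None):
    P=P or viewer.camera_params(cam);K=np.array(P['intrinsics']);T=np.array(P['world_to_cam'])
    p=np.atleast_2d(p);c=p@T[:3,:3].T+T[:3,3];x,y,z=c[:,0],-c[:,1],-c[:,2]
    if cam=='wrist':
        h=np.hypot(x,y);t=np.arctan2(h,z);x,y=x/h*t,y/h*t
    else:x,y=x/z,y/z
    return np.c_[K[0,0]*x+K[0,2],K[1,1]*y+K[1,2]]
def dockpts(d,pts):
    c,s=np.cos(d[2]),np.sin(d[2]);pts=np.atleast_2d(pts)
    return np.c_[d[0]+c*pts[:,0]-s*pts[:,1],d[1]+s*pts[:,0]+c*pts[:,1],pts[:,2]]
E
python3 - <<'E'
from h import *
for cam,(x0,x1,y0,y1) in dict(top=(180,340,130,270),scene=(180,340,160,300)).items():
    im=viewer.snapshot(cam)
    for n in ['tray','lever','dock','tray_grip','bottle_mid','pad_mid']:
        o=viewer.outline_of(cam,n)
        for k in o[:2]:
            m=k['pixels'];v,u=np.nonzero(m);print(cam,n,round(k['p'],2),k['bbox'],u.mean().round(1),v.mean().round(1),m.sum())
            if k is o[0]: np.save(f'm_{cam}_{n}.npy',m)
    c=cv2.resize(im[y0:y1,x0:x1],None,fx=4.9,fy=4.2 if 0 else 4.2,interpolation=cv2.INTER_CUBIC)
    c=cv2.resize(im[y0:y1,x0:x1],None,fx=4.2,fy=4.2,interpolation=cv2.INTER_CUBIC)
    cv2.imwrite(f'pics/{cam}1.png',c[:,:,::-1])
E
```

```text
top tray 0.79 [233.5, 152.6, 62.1, 59.9] 263.1 182.0 1366
top tray 0.44 [224.1, 149.0, 101.9, 102.4] 287.3 209.7 4268
top lever 0.58 [275.4, 199.7, 30.7, 33.8] 290.7 212.9 292
top lever 0.37 [241.6, 184.4, 13.4, 10.0] 248.4 187.1 130
top dock 0.66 [223.2, 148.8, 104.2, 100.5] 287.0 209.6 4366
top tray_grip 0.65 [234.4, 158.1, 56.6, 55.7] 262.9 181.9 1414
top bottle_mid 0.66 [234.8, 242.3, 16.3, 18.1] 243.3 251.3 182
top bottle_mid 0.59 [232.5, 152.6, 63.4, 60.2] 263.0 182.9 1430
top pad_mid 0.55 [188.4, 199.1, 40.0, 36.9] 206.1 216.0 705
scene tray 0.84 [256.3, 177.4, 70.2, 64.6] 289.7 214.3 2060
scene lever 0.76 [247.0, 230.1, 33.8, 36.7] 261.2 246.9 493
scene dock 0.64 [219.2, 207.4, 114.4, 82.9] 277.3 257.5 5694
scene tray_grip 0.58 [255.7, 177.9, 71.0, 65.2] 289.5 214.5 2028
scene bottle_mid 0.7 [193.1, 192.9, 17.7, 48.0] 201.2 220.4 660
scene bottle_mid 0.65 [252.8, 180.6, 71.9, 57.8] 289.4 214.3 2053
scene pad_mid 0.8 [205.7, 185.6, 40.3, 22.4] 227.2 196.7 641
scene pad_mid 0.64 [223.4, 208.1, 106.6, 85.0] 276.9 257.4 5777
```

View pics/top1.png

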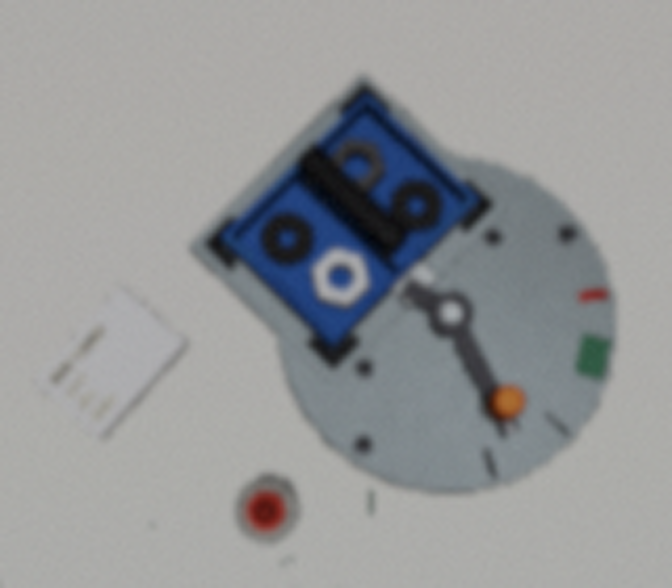

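View pics/scene1.png

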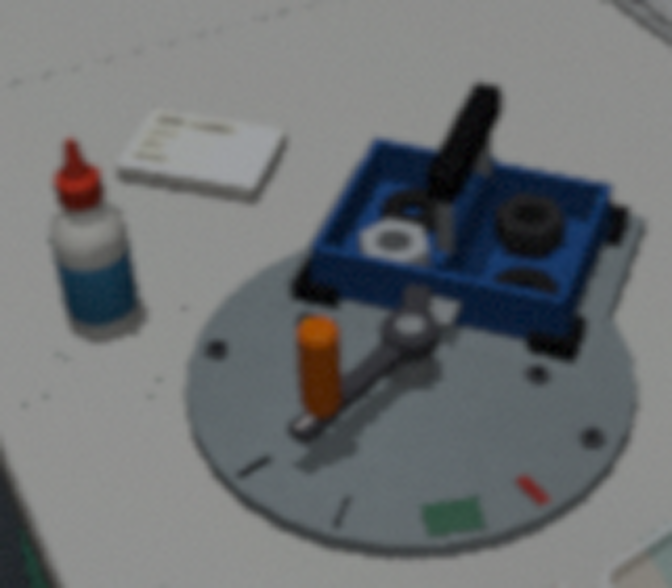

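```bash
cat > fit.py <<'E'
from h import *
from scipy.optimize import least_squares
T=lambda u,v:(u/4.2+180-.4,v/4.2+130-.4)
S=lambda u,v:(u/4.2+180-.4,v/4.2+160-.4)
P={c:viewer.camera_params(c) for c in('top','scene')}
A=[('top',T(362,76),(.14,-.075,.01)),('top',T(192,247),(.14,.075,.01)),
('top',T(354,200),(.08,0,.089)),('top',T(452,313),(0,0,.042)),('scene',S(645,218),(.14,-.075,.01)),
('scene',S(410,325),(0,0,.042))]
C=[('top',T(614,330)),('top',T(452,492)),('top',T(320,430)),('top',T(570,440)),('top',T(560,195)),('scene',S(415,552)),('scene',S(188,385)),('scene',S(636,400)),('scene',S(250,500)),('scene',S(580,510))]
Kn=[('top',T(508,400)),('scene',S(320,327))]
def knob(q,rad=.06,z=.079):
    a=np.radians(150)+q;return (rad*np.cos(a),rad*np.sin(a),z)
def res(p,raw=False):
    o=[]
    for c,uv,pt in A+[(c,uv,knob(p[3])) for c,uv in Kn]: o+=list(proj(c,dockpts(p,pt),P[c])[0]-uv)
    for c,uv in C: o.append((np.linalg.norm(at_z(c,uv,.0095,P[c])[:2]-p[:2])-.1)*400)
    return np.array(o)
g=at_z('top',T(452,313),.04,P['top'])
s=least_squares(res,[g[0],g[1],.8,.1],loss='soft_l1');d=s.x
print('dock',d.round(4),'deg',np.degrees(d[2:]).round(1));print(res(d).round(1))
print('tray',dockpts(d,(.08,0,.01)),'knob',dockpts(d,knob(d[3])))
for q in(d[3],1.047): print('knob',q.round(3) if q!=1.047 else q,dockpts(d,knob(q)))
for n,z in(('bottle_mid',.107),('pad_mid',.011)):
    v,u=np.nonzero(np.load(f'm_top_{n}.npy'));print(n,at_z('top',(u.mean(),v.mean()),z,P['top']).round(3))
np.save('dock.npy',d)
E
python3 fit.py
```

```text
dock [0.4586 0.3869 0.7998 0.1583] deg [45.8  9.1]
[ 0.5 -0.8 -0.6  0.6  0.2 -0.6  0.9 -0.2  0.1 -0.9  0.3 -1.8  1.   0.4
 -0.6  0.  -1.8 -0.4 -0.3 -1.3  0.2  1.3 -0.4 -0.5  0.4  2.3]
tray [[0.51436602 0.44430897 0.01      ]] knob [[0.40419015 0.36167739 0.079     ]]
knob 0.158 [[0.40419015 0.36167739 0.079     ]]
knob 1.047 [[0.44390794 0.32876482 0.079     ]]
bottle_mid [0.347 0.492 0.107]
pad_mid [0.436 0.584 0.011]
```

```bash
cat >> h.py <<'E'
from scipy.spatial.transform import Rotation as Ro
def plan(*w):
    s=r.get_state();R=Ro.from_quat(s['eef_rot']).as_matrix()
    print('t',s['clock'],'pos',s['tool_pos'].round(4),'xang',np.degrees(np.arctan2(R[1,0],R[0,0])).round(2),'yang',np.degrees(np.arctan2(R[1,1],R[0,1])).round(2),'zdir',R[:,2].round(3),'F',s['contact_force'].round(1),'open',round(s['opening'],3),'q',np.round(s['q'],2))
    for p in w: print(p,'->',((R.T@(np.array(p)-s['tool_pos']))*100).round(2))
E
python3 - <<'E'
from h import *
plan((.40,-.35,.28),(.45,-.1,.28),(.45,.1,.28),(.42,.33,.24))
d=np.load('dock.npy')
E
```

```text
t 0.85 pos [ 0.2746 -0.5615  0.2528] xang 26.06 yang -63.94 zdir [ 0. -0. -1.] F [-0.2 -0.2 -0.1] open 0.998 q [ 1.15  0.69 -0.19  1.57  0.16  0.9  -0.22]
(0.4, -0.35, 0.28) -> [ 20.56 -13.49  -2.73]
(0.45, -0.1, 0.28) -> [ 36.04 -33.75  -2.73]
(0.45, 0.1, 0.28) -> [ 44.82 -51.72  -2.73]
(0.42, 0.33, 0.24) -> [ 52.23 -73.69   1.27]
```

```bash
python3 -m inch '[[0,[4,-2.5,-1],0],[0,[8,-5,-2],0],[0,[12,-8,-2.7],0],[0,[16.5,-10.8,-2.7],-3],[0,[20.5,-13.5,-2.7],-6],[0,[23.5,-17.5,-2.7],-9],[0,[26.5,-21.5,-2.7],-12],[0,[30,-25.5,-2.7],-15],[0,[33,-29.5,-2.7],-18],[0,[36,-33.7,-2.7],-20],[0,[36,-33.7,-2.7],-20]]'; python3 -c "
from h import *
plan((.45,.1,.28),(.42,.33,.24))"
```

```text
clock: 1.95
tool_pos: [0.4514, -0.0935, 0.2803]
eef_rot: [0.918, 0.397, 0.002, -0.001]
contact_force: [0.2, 0.2, 0.0]
opening: 1.002
t 1.95 pos [ 0.4514 -0.0935  0.2803] xang 46.74 yang -43.26 zdir [ 0.002  0.004 -1.   ] F [0.2 0.2 0. ] open 1.002 q [ 0.31  0.45 -0.3   2.    0.19  0.72 -0.86]
(0.45, 0.1, 0.28) -> [ 14.   -13.36   0.1 ]
(0.42, 0.33, 0.24) -> [ 28.67 -31.3    4.17]
```

```bash
python3 -m inch '[[0,[3.5,-3.3,0],0],[0.2,[7,-6.7,0],0],[0.4,[10.5,-10,0],0],[0.5,[14,-13.4,0],0],[0.5,[17,-16.9,1],0],[0.5,[20,-20.5,2],0],[0.5,[23,-24,3],0],[0.5,[26,-27.6,4],0],[0.5,[28.7,-31.3,4.2],0],[0.5,[28.7,-31.3,4.2],0],[0.5,[28.7,-31.3,4.2],0]]'; python3 - <<'E'
from h import *
d=np.load('dock.npy')
plan((.4042,.3617,.15))
P=viewer.camera_params('wrist');im=viewer.snapshot('wrist')[:,:,::-1].copy()
a=np.radians(150)+d[3];k=(.06*np.cos(a),.06*np.sin(a),.079)
for p in [(0,0,.042),k,(.08,0,.089),(.14,.075,.01),(.14,-.075,.01)]+[(.1*np.cos(t),.1*np.sin(t),.0095) for t in np.arange(1.2,5.2,.4)]:
    u=proj('wrist',dockpts(d,p),P)[0];cv2.drawMarker(im,tuple(int(x) for x in u.round()),(0,255,255),0,8);print(u.round())
cv2.imwrite('pics/w1.png',im)
E
```

```text
clock: 3.05
tool_pos: [0.4235, 0.3238, 0.2375]
eef_rot: [0.92, 0.392, -0.0, 0.0]
contact_force: [0.3, -0.1, 0.5]
opening: 0.498
t 3.05 pos [0.4235 0.3238 0.2375] xang 46.17 yang -43.83 zdir [-0. -0. -1.] F [ 0.3 -0.1  0.5] open 0.498 q [-0.59  0.59 -0.24  1.86  0.2   0.71 -1.71]
(0.4042, 0.3617, 0.15) -> [ 1.4  -4.02  8.75]
[238. 108.]
[215. 166.]
[235.  27.]
[179.  -0.]
[302.  -2.]
[163.  81.]
[159. 112.]
[167. 143.]
[186. 167.]
[213. 183.]
[244. 187.]
[275. 180.]
[300. 161.]
[317. 134.]
[322. 102.]
```

View pics/w1.png

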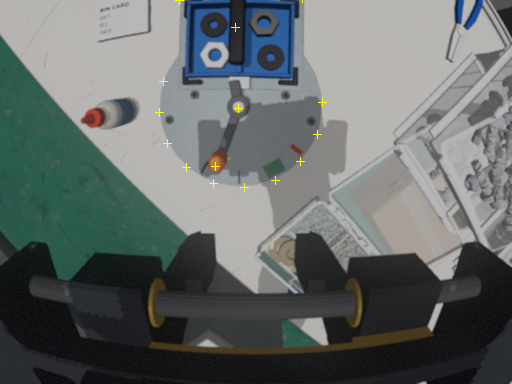

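```bash
python3 - <<'E'
from h import *
P=viewer.camera_params('wrist');im=viewer.snapshot('wrist')
hsv=cv2.cvtColor(im,cv2.COLOR_RGB2HSV);m=cv2.inRange(hsv,(5,140,60),(22,255,255));m[230:]=0
v,u=np.nonzero(m);c=np.array([u.mean(),v.mean()]);print(c,u.min(),u.max(),v.min(),v.max(),len(u))
d=np.load('dock.npy')
for q in(.158,.1,.2,0.05):
    a=np.radians(150)+q
    print(q,[proj('wrist',dockpts(d,(.06*np.cos(a),.06*np.sin(a),z)),P)[0].round(1) for z in(.034,.079)])
cv2.imwrite('pics/w2.png',cv2.resize(im[60:200,140:340],None,fx=4,fy=4,interpolation=cv2.INTER_CUBIC)[:,:,::-1])
E
```

```text
[214.2985782  161.81990521] 206 223 151 170 211
0.158 [array([218.1, 156.3]), array([212.9, 164.8])]
0.1 [array([215.4, 155.2]), array([209.7, 163.5])]
0.2 [array([220.2, 157. ]), array([215.3, 165.6])]
0.05 [array([213. , 154.1]), array([207. , 162.3])]
```

View pics/w2.png

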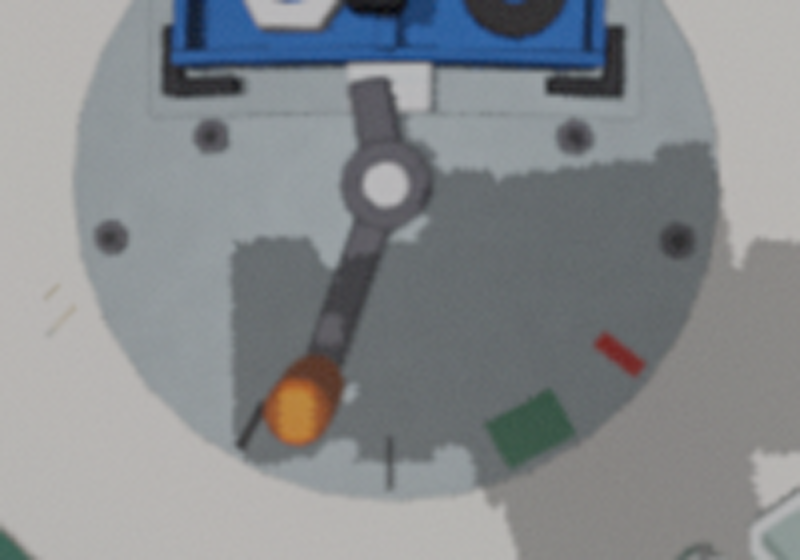

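```bash
python3 -m inch '[[0.5,[0.7,-2,2],0],[0.5,[1.4,-4,4],0],[0.5,[1.4,-4,8],0],[0.5,[1.4,-4,12],0],[0.5,[1.4,-4,15],0],[0.5,[1.4,-4,17.4],0],[0.5,[1.4,-4,17.4],0],[0.5,[1.4,-4,17.4],0]]'; python3 - <<'E'
from h import *
plan((.4042,.3617,.063))
for n in('scene','wrist'):
    im=viewer.snapshot(n);cv2.imwrite(f'pics/{n}3.png',im[:,:,::-1])
E
```

```text
clock: 3.95
tool_pos: [0.4056, 0.3598, 0.0642]
eef_rot: [0.921, 0.39, 0.0, 0.0]
contact_force: [-0.2, -0.3, 0.4]
opening: 0.498
t 3.95 pos [0.4056 0.3598 0.0642] xang 45.93 yang -44.07 zdir [ 0.    -0.001 -1.   ] F [-0.2 -0.3  0.4] open 0.498 q [-0.74  0.88 -0.12  1.95  0.3   0.33 -1.87]
(0.4042, 0.3617, 0.063) -> [ 0.04 -0.23  0.12]
```

View pics/wrist3.png

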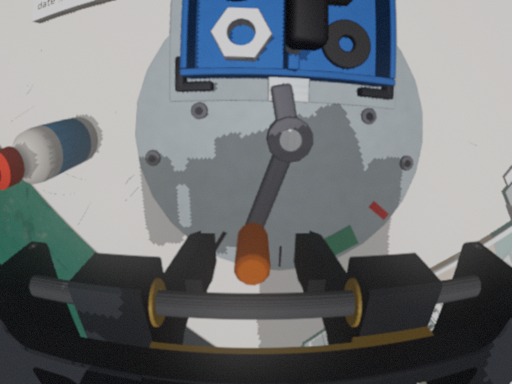

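View pics/scene3.png

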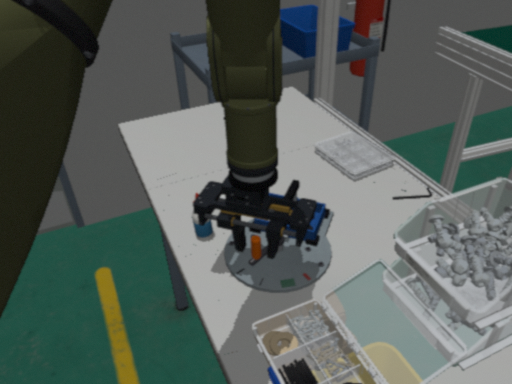

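```bash
python3 -m inch '[[1,[0,-0.2,0],0],[1,[0,-0.2,0],0],[1,[0,-0.2,0],0],[1,[0,-0.2,0],0],[1,[0,-0.2,0],0],[1,[0,-0.2,0],0],[1,[0,-0.2,0],0]]' 6; python3 - <<'E'
from h import *
d=np.load('dock.npy');s=r.get_state();p=s['tool_pos'][:2]-d[:2]
print(np.linalg.norm(p),'q', (np.arctan2(p[1],p[0])-d[2]-np.radians(150)+np.pi)%(2*np.pi)-np.pi)
q0=.158
plan(*[tuple(dockpts(d,(.06*np.cos(np.radians(150)+q),.06*np.sin(np.radians(150)+q),.0642))[0].round(4)) for q in np.linspace(q0,1.047,9)])
E
```

```text
clock: 4.75
tool_pos: [0.4038, 0.3627, 0.0642]
eef_rot: [0.92, 0.391, 0.001, -0.0]
contact_force: [-0.0, -0.6, 5.5]
opening: 0.202
0.059948168018463595 q 0.14019261299144326
t 4.75 pos [0.4038 0.3627 0.0642] xang 46.05 yang -43.95 zdir [ 0.001  0.001 -1.   ] F [-0.  -0.6  5.5] open 0.202 q [-0.74  0.88 -0.12  1.95  0.3   0.33 -1.87]
(np.float64(0.4042), np.float64(0.3617), np.float64(0.0642)) -> [-0.04  0.1  -0.  ]
(np.float64(0.4073), np.float64(0.3558), np.float64(0.0642)) -> [-0.25  0.73 -0.  ]
(np.float64(0.4111), np.float64(0.3503), np.float64(0.0642)) -> [-0.38  1.39 -0.  ]
(np.float64(0.4154), np.float64(0.3453), np.float64(0.0642)) -> [-0.45  2.04 -0.  ]
(np.float64(0.4203), np.float64(0.3407), np.float64(0.0642)) -> [-0.44  2.71 -0.  ]
(np.float64(0.4257), np.float64(0.3368), np.float64(0.0642)) -> [-0.34  3.37 -0.  ]
(np.float64(0.4314), np.float64(0.3334), np.float64(0.0642)) -> [-0.19  4.02 -0.  ]
(np.float64(0.4375), np.float64(0.3308), np.float64(0.0642)) -> [ 0.04  4.64 -0.  ]
(np.float64(0.4439), np.float64(0.3288), np.float64(0.0642)) -> [ 0.34  5.24 -0.  ]
```

```bash
python3 -m inch '[[1,[-0.1,0.35,0],0],[1,[-0.25,0.7,0],0],[1,[-0.3,1.05,0],0],[1,[-0.38,1.4,0],0],[1,[-0.42,1.7,0],0],[1,[-0.45,2.05,0],0],[1,[-0.45,2.4,0],0],[1,[-0.44,2.7,0],0],[1,[-0.4,3.05,0],0],[1,[-0.34,3.4,0],0],[1,[-0.27,3.7,0],0],[1,[-0.19,4,0],0],[1,[-0.08,4.3,0],0],[1,[0.04,4.65,0],0],[1,[0.18,4.95,0],0],[1,[0.34,5.25,0],0],[1,[0.34,5.25,0],0],[1,[0.34,5.25,0],0]]'; cat >lev.py <<'E'
from h import *
import sys
d=np.load('dock.npy');s=r.get_state();p=s['tool_pos'][:2]-d[:2]
print(np.linalg.norm(p),'q', (np.arctan2(p[1],p[0])-d[2]-np.radians(150)+np.pi)%(2*np.pi)-np.pi)
plan()
im=viewer.snapshot('wrist');cv2.imwrite(f'pics/{sys.argv[1]}.png',im[:,:,::-1])
E
python3 lev.py w4
```

```text
clock: 6.55
tool_pos: [0.4443, 0.328, 0.0637]
eef_rot: [0.92, 0.391, 0.0, 0.0]
contact_force: [-0.7, -0.7, -2.1]
opening: 0.198
0.060649693200098276 q 1.0566854472930665
t 6.55 pos [0.4443 0.328  0.0637] xang 46.01 yang -43.99 zdir [ 0.001 -0.    -1.   ] F [-0.7 -0.7 -2.1] open 0.198 q [-0.64  0.89 -0.14  1.92  0.32  0.36 -1.8 ]
```

View pics/w4.png

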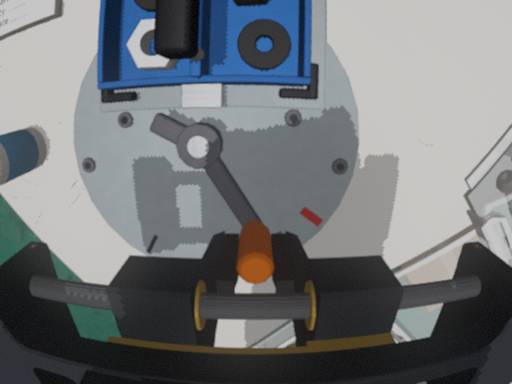

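```bash
python3 -m inch '[[0.5,[0,0,0],0],[0.5,[0,0,0],0],[0.5,[0,0,0],0],[0.5,[0,0,0],0],[0.5,[0,0,-2],0],[0.5,[0,0,-5],0],[0.5,[0,0,-9],0],[0.4,[0,0,-13],0],[0.3,[0,0,-15],0],[0.3,[0,0,-15],0]]'; python3 lev.py w5; python3 - <<'E'
from h import *
from scipy.optimize import least_squares
d=np.load('dock.npy');P=viewer.camera_params('wrist');im=viewer.snapshot('wrist')
m=cv2.inRange(cv2.cvtColor(im,cv2.COLOR_RGB2HSV),(5,140,60),(22,255,255));m[230:]=0
v,u=np.nonzero(m);c=np.array([u.mean(),v.mean()]);print(c,len(u))
for z in(.056,.065,.079):
    p=at_z('wrist',c,z,P)[:2]-d[:2];print(z,np.linalg.norm(p),'q',(np.arctan2(p[1],p[0])-d[2]-np.radians(150)+np.pi)%(2*np.pi)-np.pi)
g=dockpts(d,(.08,0,.075))[0];print(g,np.degrees(d[2]));plan((g[0],g[1],.2),(g[0],g[1],.075))
E
```

```text
clock: 7.6
tool_pos: [0.4449, 0.3299, 0.2169]
eef_rot: [0.92, 0.391, 0.003, -0.001]
contact_force: [-0.1, 0.4, 0.8]
opening: 0.694
0.05867994704322997 q 1.058973939818972
t 7.6 pos [0.4449 0.3299 0.2169] xang 46.04 yang -43.96 zdir [ 0.005  0.005 -1.   ] F [-0.1  0.4  0.8] open 0.694 q [-0.57  0.65 -0.25  1.83  0.24  0.69 -1.72]
[254.6503268 178.7875817] 306
0.056 0.05942993487098249 q 1.0533603967369558
0.065 0.057352768215662646 q 1.0743494384460561
0.079 0.05417673611218865 q 1.1101699302590546
[0.51436602 0.44430897 0.075     ] 45.822348925626294
t 7.7 pos [0.4433 0.3283 0.2137] xang 46.06 yang -43.94 zdir [ 0. -0. -1.] F [-0.9  0.3 -0.6] open 0.698 q [-0.57  0.65 -0.25  1.83  0.24  0.69 -1.72]
(np.float64(0.5143660180822431), np.float64(0.44430897333584374), 0.2) -> [13.28 -2.93  1.37]
(np.float64(0.5143660180822431), np.float64(0.44430897333584374), 0.075) -> [13.28 -2.94 13.87]
```

View pics/w5.png

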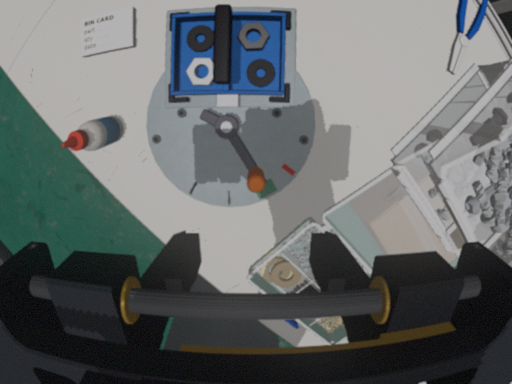

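```bash
python3 -m inch '[[0.3,[4,-0.8,0],0],[0.3,[8,-1.8,0],0],[0.3,[12,-2.6,0.5],0],[0.3,[13.3,-2.9,1.4],0],[0.3,[13.3,-2.9,5],0],[0.3,[13.3,-2.9,8],0],[0.3,[13.3,-2.9,8],0],[0.3,[13.3,-2.9,8],0]]'; python3 lev.py w6; python3 -c "
from h import *
plan((.5144,.4443,.075))
cv2.imwrite('pics/s6.png',viewer.snapshot('scene')[:,:,::-1])"
```

```text
clock: 8.5
tool_pos: [0.5141, 0.4439, 0.1324]
eef_rot: [0.92, 0.391, -0.001, 0.001]
contact_force: [0.9, 0.9, 0.1]
opening: 0.698
0.0795160023728023 q -2.619526821296307
t 8.5 pos [0.5141 0.4439 0.1324] xang 46.07 yang -43.93 zdir [-0.002 -0.002 -1.   ] F [0.9 0.9 0.1] open 0.698 q [-0.67  0.91 -0.22  1.48  0.25  0.79 -1.75]
t 8.55 pos [0.5149 0.4447 0.134 ] xang 46.06 yang -43.94 zdir [ 0.  0. -1.] F [ 0.   0.9 -0.6] open 0.702 q [-0.67  0.91 -0.22  1.48  0.25  0.79 -1.75]
(0.5144, 0.4443, 0.075) -> [-0.07 -0.01  5.9 ]
```

View pics/w6.png

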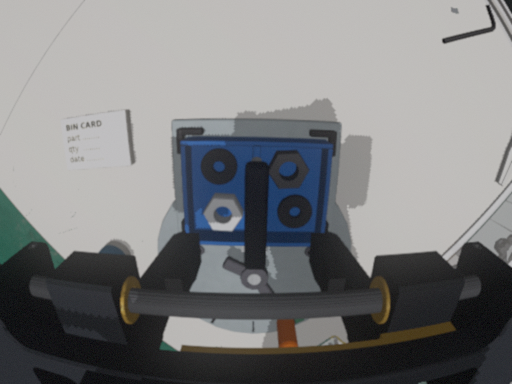

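View pics/s6.png

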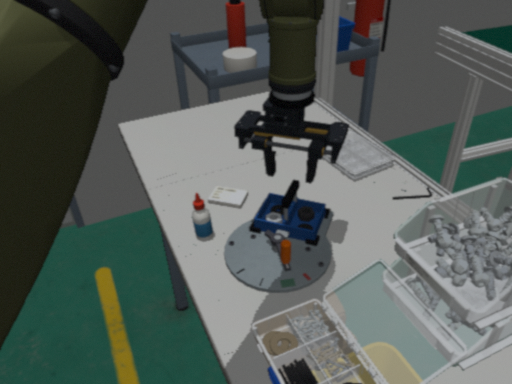

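```bash
python3 -m inch '[[0.3,[0,0,2],0],[0.3,[0,0,4],0],[0.3,[0,0,5.5],0],[0.3,[0,0,5.9],0],[0.3,[0,0,5.9],0],[0.3,[0,0,5.9],0],[1,[0,0,5.9],0],[1,[0,0,5.9],0],[1,[0,0,5.9],0],[1,[0,0,5.9],0],[1,[0,0,5.9],0],[1,[0,0,5.9],0],[1,[0,0,5.9],0],[1,[0,0,5.9],0],[1,[0,0,5.9],0]]' 35; python3 lev.py w7
```

```text
clock: 10.1
tool_pos: [0.5149, 0.4442, 0.0747]
eef_rot: [0.92, 0.391, -0.0, 0.0]
contact_force: [0.3, -0.1, 0.2]
opening: 0.164
0.08027897806195752 q -2.6233722843637333
t 10.1 pos [0.5149 0.4442 0.0747] xang 46.06 yang -43.94 zdir [ 0. -0. -1.] F [ 0.3 -0.1  0.2] open 0.164 q [-0.68  0.99 -0.21  1.5   0.27  0.69 -1.77]
```

View pics/w7.png

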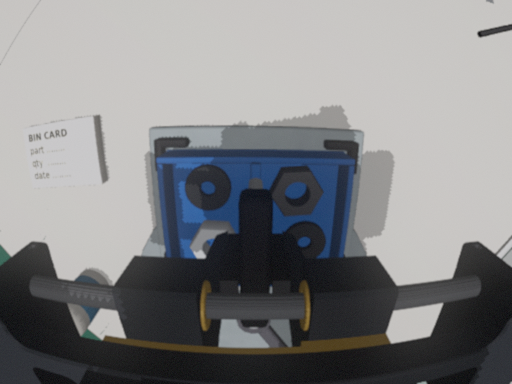

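```bash
python3 -m inch '[[1,[0,0,-0.2],0],[1,[0,0,-0.5],0],[1,[0,0,-0.9],0],[1,[0,0,-1.4],0],[1,[0,0,-2],0],[1,[0,0,-2],0],[1,[0,0,-2],0]]' 35; python3 lev.py w8;  python3 -c "
from h import *
cv2.imwrite('pics/s8.png',cv2.resize(viewer.snapshot('scene')[140:310,170:370],None,fx=3.5,fy=3.5)[:,:,::-1])"
```

```text
clock: 10.85
tool_pos: [0.5149, 0.4444, 0.095]
eef_rot: [0.92, 0.391, 0.0, -0.0]
contact_force: [-0.5, -0.3, -3.7]
opening: 0.164
0.08047595437043487 q -2.6215839807335004
t 10.85 pos [0.5149 0.4444 0.095 ] xang 46.06 yang -43.94 zdir [ 0.  0. -1.] F [-0.5 -0.3 -3.7] open 0.164 q [-0.67  0.96 -0.21  1.49  0.27  0.72 -1.76]
```

View pics/s8.png

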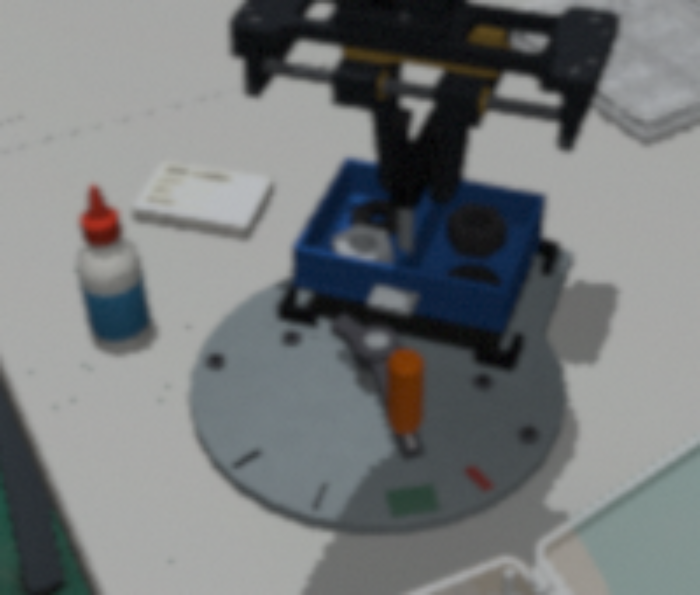

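The tray came up level with its parts in it, and the lever pointer at crop (412,450) is still lined up with the green band at (412,500). I'll lift the remaining 8 cm.

```bash
python3 -m inch '[[1,[0,0,-0.4],0],[1,[0,0,-1.1],0],[1,[0,0,-1.9],0],[1,[0,0,-2.8],0],[1,[0,0,-3.7],0],[1,[0,0,-4.6],0],[1,[0,0,-5.5],0],[1,[0,0,-6.4],0],[1,[0,0,-7.1],0],[1,[0,0,-7.6],0],[1,[0,0,-7.9],0],[1,[0,0,-8],0],[1,[0,0,-8],0],[1,[0,0,-8],0],[1,[0,0,-8],0],[1,[0,0,-8],0],[1,[0,0,-8],0],[1,[0,0,-8],0]]' 35; python3 lev.py w9;  python3 -c "
from h import *
a=cv2.resize(viewer.snapshot('scene')[110:310,170:370],None,fx=2,fy=2);b=viewer.snapshot('wrist')
cv2.imwrite('pics/s9.png',np.hstack([a[:384,:],b[:,80:480]])[:,:,::-1]);plan()
im=viewer.snapshot('top')
for n in('bottle_mid','pad_mid'):
  v,u=np.nonzero(np.load(f'm_top_{n}.npy'))
  for k in viewer.outline_of('top',n)[:1]:
    y,x=np.nonzero(k['pixels']);print(n,u.mean(),v.mean(),x.mean(),y.mean())
plan()
"
```

```text
clock: 12.75
tool_pos: [0.5147, 0.4444, 0.1746]
eef_rot: [0.92, 0.391, -0.0, 0.0]
contact_force: [-0.7, -0.1, -3.4]
opening: 0.164
0.08032377022398902 q -2.620571522134922
t 12.75 pos [0.5147 0.4444 0.1746] xang 46.06 yang -43.94 zdir [-0. -0. -1.] F [-0.7 -0.1 -3.4] open 0.164 q [-0.66  0.86 -0.24  1.45  0.24  0.86 -1.74]
t 12.9 pos [0.5148 0.4444 0.1747] xang 46.06 yang -43.94 zdir [ 0. -0. -1.] F [ 0.4  0.1 -3.6] open 0.156 q [-0.66  0.86 -0.24  1.45  0.24  0.86 -1.74]
bottle_mid 243.3021978021978 251.25824175824175 242.84183673469389 251.01020408163265
pad_mid 206.11205673758866 215.98581560283688 206.52601969057665 216.2053445850914
t 13.05 pos [0.5148 0.4444 0.1747] xang 46.06 yang -43.94 zdir [ 0. -0. -1.] F [ 0.6  0.3 -3.5] open 0.169 q [-0.66  0.86 -0.24  1.45  0.24  0.86 -1.74]
```

View pics/s9.png

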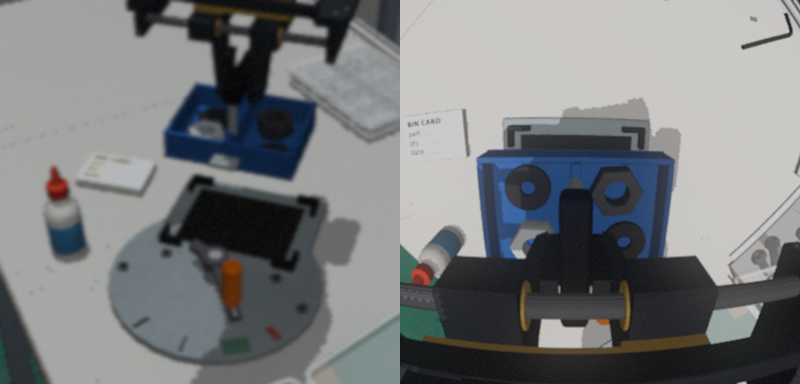

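The tray is held level about 10 cm up with all four parts in it. The lever is on the green band, and the bottle and pad haven't moved.

```bash
python3 -c "
from plant import r
print(r.finish_job(), r.get_state()['clock'])"
```

```text
the job is handed in; nothing more can be done
the job is handed in; nothing more can be done
```

The latch lever is on the green band and the arm is holding the tray about 10 cm above its seat. I handed the job in at about 13 s of the 51 s limit; no verdict is reported back.

- **Lever:** I gripped the orange knob lightly and swung it along its arc to about 1.05 rad (target 1.047), then let go. My reading of the knob in the wrist picture afterwards gave 1.05 to 1.11 rad depending on the height assumed, all inside the band. In the last scene picture the pointer still stands at the green band.
- **Tray:** I pinched the black handle with 35 N and lifted it straight up 10.0 cm. The opening then read about 14 mm, the arm carried a steady 3.5 N, and the tool pointed straight down and held still. The last pictures show the tray level, clear of the dock, with both nuts and both grommets in it.
- **Oil bottle and note pad:** both are within about half a pixel of where they started in the top camera, so neither moved.

None of the checks failed or clearly disagreed.

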